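Set a tracing light box to its third brightness click

ROBOT

A 6-joint arm with a two-finger parallel gripper is mounted at the origin on the work surface. World frame = base frame: x ahead of the robot, y to its left, z up, the work surface at z = 0. Lengths are in m, angles in degrees, forces in N, time in s.
With the tool pointing down it reaches from about 0.25 to 0.725 m from the base axis. Payload 9.7 kg.
Tool frame: the origin (TCP) lies on the centre line of the jaws, within the pads' length; the fingertips stand 14 mm ahead of it and the grasp point (between the pads) lies 5 mm behind it; z points along the fingers, y is the line along which they close (so a half turn about z gives the same grasp; the last joint's range is limited). The gripper opens to 85 mm and grips with 20 to 120 N. Pads are 22 mm wide; open, the fingers measure 114 mm over their backs; the gripper's body (76 mm by 85 mm) begins 54 mm behind the grasp point. The pads swing forward as they close: fully open they stand 13 mm farther back than shut.
Start: joints at [-67.666, 4.979, 10.078, 95.1, 0, 90], TCP at [0.209, -0.509, 0.245] pointing down, gripper open.
Joint ranges: [-179.16, 179.16], [-48.56, 103.87], [-65.8, 70.77], [-126.05, 130.52], [-82.76, 87.17], [-180, 180]. Speed limits (degrees/s): [127.2, 127.2, 147.25, 180, 180, 180].

INTERFACE

Orientations are given as [roll, pitch, yaw] about the fixed x, y, z axes, in that order (R = Rz(yaw) Ry(pitch) Rx(roll)).
In Python, from workcell import bot, camera, get_calibration, ticket gives the robot as it stands. The module is installed in compiled form; this text tells all that it offers.
- The arm moves only by the tool send_rows, never from a script. Its arguments are lists of equal length, an entry for each row: "linear": the shift along the tool's x, y, z in m, a list of three; "twist": the turn, a rotation vector about the tool's x, y, z in units of 10 degrees (1.0 is 10 degrees), a list of three; "gripper": the opening in per cent of the stroke, from 0 (shut) to 100 (fully open). In form: {"linear": [[x, y, z], ...], "twist": [[wx, wy, wz], ...], "gripper": [gripper, ...]}. A call has 1 to 8 rows; each row shifts and turns the commanded pose from where the row before left it, along the tool's axes as they then stand; what a row does not reach is not made up. A row lasts 1/8 s, in which the tool goes at most 62.5 mm and 10.7 degrees, less where a joint would pass 70% of its speed; a pose out of reach is approached as far as the arm can. A call with a gripper value outside its range is refused whole. The fingers move at their own pace and stop on an object; "grip_force" is the grip in N (left out, the last holds). Time passes only in rows, so rows that do not move let the fingers close. It gives the time, the measured TCP pose, the force, the opening and the grip force at its end, in the units of the state.
- bot.get_obs(): the state, without advancing time (a new reading comes with each control period).
- camera(name): name is "scene" or "top" or "wrist"; returns the picture (400x640x3 uint8, red, green, blue); there is no depth.
- get_calibration(name): a dict with "fx", "fy", "cx", "cy" (pixels), "k1" (the pictures are not rectified: a ray, as slopes to the right and down, at radius r is drawn at 1 + k1 r^2 times it, then the intrinsics apply), "origin" and "orientation" of the camera in the world; the wrist camera has in their place "hand_eye" (4x4, takes a point from camera to tool coordinates, whose origin is the TCP and whose axes are the flange's). Camera axes: x right, y down, z forward; pixel columns grow to the right and rows downward; lengths in m; the calibration is good to about 2 mm. A picture is of the moment at which its call begins: read the wrist's pose just before it. get_calibration takes no time and is no camera call.
- ticket.job_done(): hands the job in; it is judged then, once.
The state is a dict: "time": time; "q": joint angles; "qd": joint speeds; "joint_efforts": joint torques, N m; "ee_pos": TCP position; "tcp_rot": TCP orientation; "wrist_force": force on the tool from outside, world axes, zero at the start; "torque": the same for the moment, N m; "opening": finger opening in m; "grasp_force": force on a finger pad.
Only numpy, scipy, OpenCV 4.12 (cv2) and the standard library are available. Lean on these libraries where they do the work, as an engineer would, in place of code of your own. Each camera call takes 0.05 s, during which the arm holds its last target. There are 200 camera calls.

TASK

On the tracing light box, push the tall brightness lever with a fingertip all the way back to its off stop, then push it away from that stop by three clicks, counting them by feel, and leave it resting in the third click without ever running on to the fourth. Only push the lever, gently: do not grip it, and leave the small tint stub and everything else on the table where it is.

Things in the scene. Friction and masses are not known exactly. Their poses are not given: they have to be found in the camera images.
- lightbox: Tracing light box, a flat aluminium case 300 (x) by 400 (y) by 32 mm (z), fixed to the table. Origin: centre of its underside; z up. Its console is the flat strip along its -x edge (nearest the robot), 52 mm wide, flush with the case top, centre line at x = -120 mm; the lever's slot runs along y on that line. The rest of the top carries a sheet and loose drawing things.
- lever (a joint): Brightness lever along its slot, in m: 0 at the hard off stop, growing to the light box's +y, to 0.084. A sprung detent every 14 mm: off 0, first 0.014, second 0.028, third 0.042 ... sixth 0.084. About 6 N moves it out of one; half way to the next the resistance vanishes and it snaps on into that one, up to 7 mm ahead of what pushes it. It starts in or between the first and second detents.
- lever_top (a point): Top centre of the brightness lever, an upright black paddle 28 (along the light box's x) by 12 mm (along y), 32 mm above the console (64 mm above the table). Its foot has a thin 34 by 20 mm skirt, 4 mm high, no obstacle. Nothing else stands within 25 mm of its path from off to the third detent; on the off side 95 mm of console are free.
- lever_off (a point): Fixed point on the console's surface, under the lever's centre when it is at the off stop: x = -120, y = -95, z = 32 mm in the light box's frame. Seven short black index lines beside the slot, on its +x side, mark the off place and the six detents.
- tint_top (a point): Top centre of the other control, the tint slider: a small round black stub, 12 mm across and 16 mm high, on the same console, about 125 mm to the +y side of the light box's middle. Leave it alone.
- ink_bottle: Green glass ink bottle with black cap, 48 mm across, 68 mm high, standing on the light box. Origin: centre of its underside. Leave it alone.
- ink_pot: Small amber glass ink pot, 38 mm across, 32 mm high, standing on the console between the brightness lever and the tint stub. Origin: centre of its underside. Leave it alone.
- brush: Wooden writing brush, 215 mm long, 12 mm thick, lying on the light box's sheet. Origin: its underside, near its middle. Leave it alone.
- pen: Steel pen, 140 mm long, 10 mm thick, lying on the light box's sheet. Origin: its underside, near its middle. Leave it alone.
- notebook: Black notebook, 156 by 216 by 20 mm, lying on the table to the robot's left. Origin: centre of its underside. Leave it alone.
- cutter: Yellow and black craft knife, shut, 150 mm long, 17 mm high, lying on the table to the robot's right. Origin: its underside, near its middle. Leave it alone.
- water: Water bottle with blue cap, 66 mm across, 210 mm high, standing at the far left of the table. Origin: centre of its underside. Leave it alone.

How it is judged (in metres and radians):
On the way, in this order (a step that is already met when the one before it is completed fails the run):
1. the brightness lever is fully back at its off stop (value of joint lever below 0.004 m), for 0.1 s.
2. the brightness lever is in its third click (value of joint lever between 0.0385 and 0.0455 m), for 0.2 s.
At the end, for the whole second after the job is handed in: The lever rests in its third detent (0.042 m, within 3.5 mm) after having been at the off stop; the tint stub has moved less than 5 mm and every loose thing less than 20 mm (all of step 2 and velocity of joint lever between -0.01 and 0.01 m/s and distance of each of ink_bottle, ink_pot, brush, pen, notebook, cutter, water from where it was at the start of the episode below 0.02 m and distance of tint_top from where it was at the start of the episode below 0.005 m); the robot touches nothing.
It fails at once if the lever runs past the third click towards the fourth (value of joint lever above 0.05 m).
It fails at once if the lever is gripped or pushed harder than 35 N (contact force between the fingers and lever above 35 N).
It fails at once if the tint stub is moved (distance of tint_top from where it was at the start of the episode above 0.006 m).
It fails at once if a bystander is shoved, lifted or carried (distance of any of ink_bottle, ink_pot, brush, pen, notebook, cutter, water from where it was at the start of the episode above 0.025 m).
It also fails if it takes over 58 s, if anything falls off the work surface, if the arm or the gripper's body presses on something with over 40 N, if the wrist force passes 120 N, or if a joint passes its speed limit or range.

## Working session

There is one attempt and no reset: what is moved stays moved. The work goes in short steps, Python scripts to look and compute and a tool call to move; the robot and the scene stay as the last step left them, time stands still between calls to the robot, and variables do not carry over. Pictures are saved under pics/ and viewed, at most 10 in all, crops included, and the job is handed in when it is done.

Besides the shell and the picture viewer there is one more tool, called after "Request:" as name(argument=value, ...) on one line, values as JSON. send_rows: Moves the arm, as the interface text tells. Its arguments: {"type":"object","properties":{"linear":{"type":"array"},"twist":{"type":"array"},"gripper":{"type":"array"},"grip_force":{"type":"number"}},"required":["linear","twist","gripper"]}

```bash
mkdir -p pics; cat > h.py <<'E'
import numpy as np, cv2
from workcell import bot, camera, get_calibration, ticket
from scipy.spatial.transform import Rotation as R
def save(n,im): cv2.imwrite('pics/'+n+'.png', cv2.cvtColor(im,cv2.COLOR_RGB2BGR))
def campose(name, obs=None):
    c=get_calibration(name)
    if 'hand_eye' in c:
        T=np.eye(4); T[:3,:3]=R.from_euler('xyz',obs['tcp_rot'],degrees=True).as_matrix(); T[:3,3]=obs['ee_pos']
        T=T@np.array(c['hand_eye']); return c,T[:3,3],T[:3,:3]
    o=np.array(c['orientation'])
    return c,np.array(c['origin']),(o if o.shape==(3,3) else R.from_euler('xyz',o,degrees=True).as_matrix())
def ray(cp,uv):
    c,o,Rm=cp; d=np.array([(uv[0]-c['cx'])/c['fx'],(uv[1]-c['cy'])/c['fy']]); s=d.copy()
    for _ in range(20): s=d/(1+c['k1']*(s@s))
    return o, Rm@np.array([s[0],s[1],1])
def onz(cp,uv,z):
    o,d=ray(cp,uv); return o+d*(z-o[2])/d[2]
E
python3 - <<'E'
from h import *
o=bot.get_obs(); print(o)
for n in('top','scene'):
    save(n+'0',camera(n)); print(get_calibration(n))
print(get_calibration('wrist'))
E
```

```text
{'time': 0.0, 'q': array([-6.76663086e+01,  5.01060293e+00,  1.00330016e+01,  9.50978521e+01,
       -4.60561788e-04,  8.99996640e+01]), 'qd': array([-0.05460695, -0.07948428, -0.05089717,  0.07875042, -0.03139018,
       -0.03114641]), 'joint_efforts': array([-3.94074877e-04, -5.20390606e+01,  4.64804149e+01,  1.61366706e-02,
        7.31939599e-05, -2.47799989e-05]), 'ee_pos': array([ 0.20891916, -0.50855131,  0.2445748 ]), 'tcp_rot': array([-1.79924547e+02,  4.60118889e-04,  2.23340280e+01]), 'wrist_force': array([0.72415954, 0.38526278, 0.07402074]), 'torque': array([ 0.01598015, -0.05196004,  0.03384977]), 'grasp_force': 0.0, 'opening': 0.0851921947134761}
{'fx': 411.52197954114206, 'fy': 411.52197954114206, 'cx': 318.6584698520234, 'cy': 193.818297841665, 'k1': -0.01584181148267866, 'origin': array([0.42911522, 0.01260836, 1.1781658 ]), 'orientation': array([-170.13748892,   -0.78447954,  -91.32803918])}
{'fx': 447.9116414960586, 'fy': 447.9116414960586, 'cx': 319.7911412602332, 'cy': 196.9022540828877, 'k1': -0.10109594093129295, 'origin': array([1.63380052, 0.43520881, 0.9680759 ]), 'orientation': array([-128.93234717,   -1.20173406,  114.32340615])}
{'fx': 287.4674408689342, 'fy': 287.4674408689342, 'cx': 324.54152448744065, 'cy': 197.80007527541176, 'k1': -0.019921044345207424, 'hand_eye': array([[ 2.40353849e-04, -9.46911053e-01, -3.21495567e-01,
         8.38259244e-02],
       [ 9.99999936e-01,  3.12953941e-04, -1.74141475e-04,
         2.43442455e-04],
       [ 2.65509792e-04, -3.21495504e-01,  9.46911068e-01,
        -1.29240193e-01],
       [ 0.00000000e+00,  0.00000000e+00,  0.00000000e+00,
         1.00000000e+00]])}
```

View pics/top0.png

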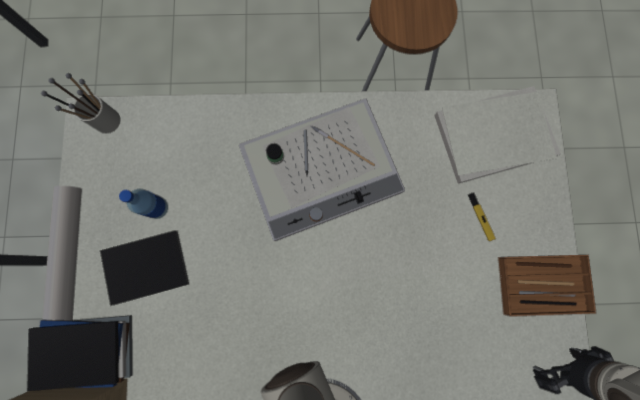

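View pics/scene0.png

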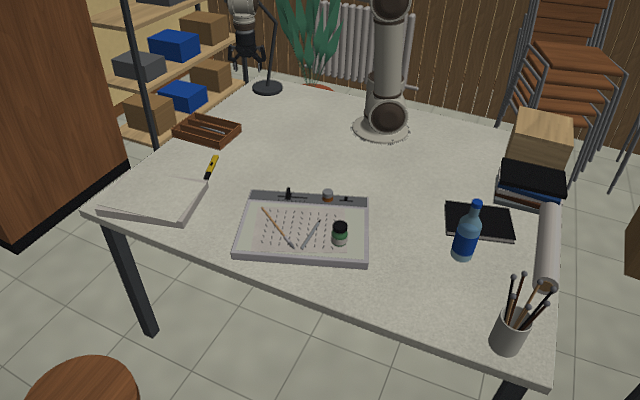

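The top view shows the light box with corners near (240,145), (367,100), (403,188) and (275,238). The lever is near (359,196), the pot (316,214) and the tint stub (295,221). I'll zoom in on the console.

```bash
python3 - <<'E'
from h import *
im=cv2.cvtColor(cv2.imread('pics/top0.png'),cv2.COLOR_BGR2RGB)
save('crop',cv2.resize(im[95:245,232:412],None,fx=4,fy=4,interpolation=cv2.INTER_CUBIC))
cp=campose('top')
for uv,z in [((240,145),.032),((367,100),.032),((403,184),.032),((274,233),.032),((360,195),.064),((316,212),.032),((295,220),.04)]: print(uv,onz(cp,uv,z).round(4))
E
```

```text
(240, 145) [0.7754 0.2156 0.032 ]
(367, 100) [ 0.9061 -0.1569  0.032 ]
(403, 184) [ 0.6514 -0.2486  0.032 ]
(274, 233) [0.5201 0.1189 0.032 ]
(360, 195) [ 0.6168 -0.1208  0.064 ]
(316, 212) [0.5764 0.001  0.032 ]
(295, 220) [0.5542 0.0598 0.04  ]
```

View pics/crop.png

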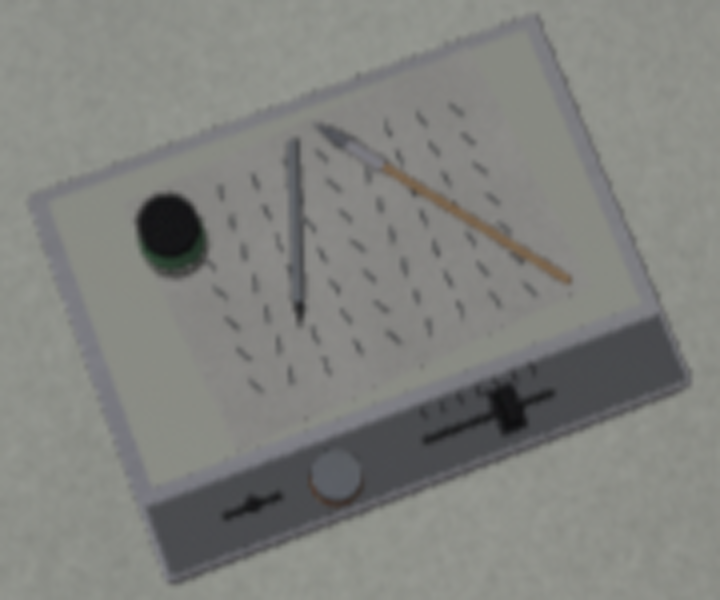

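The crop shows the box yawed about 19°. The lever is at crop (508,408), near detent 2, and the area around it is clear. I'll close the gripper and go above the console just on the lever's +y side.

Request:
send_rows(linear=[[0.044, -0.02, 0], [0.044, -0.02, 0], [0.044, -0.02, 0], [0.044, -0.02, 0], [0.044, -0.02, 0], [0.044, -0.02, 0], [0.044, -0.02, 0], [0.044, -0.02, 0]], twist=[[0, 0, 0], [0, 0, 0], [0, 0, 0], [0, 0, 0], [0, 0, 0], [0, 0, 0], [0, 0, 0], [0, 0, 0]], gripper=[0, 0, 0, 0, 0, 0, 0, 0], grip_force=20)

```text
time: 1.1
ee_pos: [0.4746, -0.2256, 0.245]
tcp_rot: [-180.0, 0.0, 22.3]
wrist_force: [0.9, -0.6, 1.0]
opening: 0.0002
grasp_force: 0.0
```

Request:
send_rows(linear=[[0.044, -0.02, 0.01], [0.044, -0.02, 0.01], [0.044, -0.02, 0.01], [0.044, -0.02, 0.01], [0, 0, 0], [0, 0, 0]], twist=[[0, 0, 0], [0, 0, 0], [0, 0, 0], [0, 0, 0], [0, 0, 0.29], [0, 0, 0]], gripper=[0, 0, 0, 0, 0, 0])

```text
time: 1.85
ee_pos: [0.6062, -0.0856, 0.2045]
tcp_rot: [-180.0, 0.1, 19.5]
wrist_force: [0.2, -0.6, -0.4]
opening: -0.0
grasp_force: 0.0
```

```bash
python3 - <<'E'
from h import *
o=bot.get_obs(); print({k:np.round(o[k],4) for k in('time','ee_pos','tcp_rot','opening','wrist_force')})
np.save('w1.npy',np.r_[o['ee_pos'],o['tcp_rot']])
save('w1',camera('wrist'))
E
```

```text
{'time': np.float64(1.85), 'ee_pos': array([ 0.6062, -0.0856,  0.2045]), 'tcp_rot': array([-1.79964e+02,  7.62000e-02,  1.94969e+01]), 'opening': np.float64(-0.0), 'wrist_force': array([ 0.2106, -0.65  , -0.3876])}
```

View pics/w1.png

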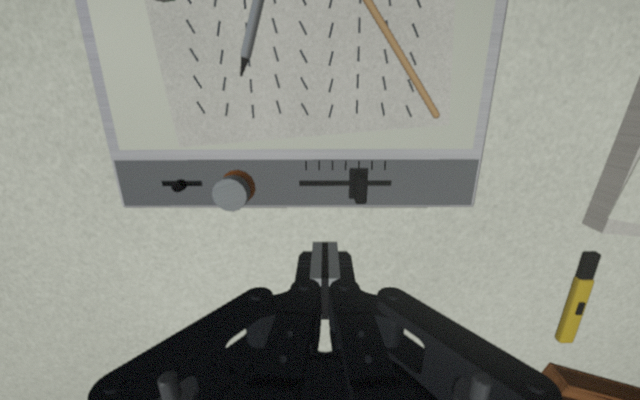

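The wrist view shows the console front corners at (124,207) and (473,206). The ticks run x=305..385 at row 165 (off is at 385), the slot is at row 183, and the lever is at (359,185), just right of the slot's middle.

```bash
python3 - <<'E'
from h import *
v=np.load('w1.npy'); ob=dict(ee_pos=v[:3],tcp_rot=v[3:]); cp=campose('wrist',ob)
a=onz(cp,(124,207),.032);b=onz(cp,(473,206),.032)
e=(a-b)[:2]; L=np.hypot(*e); e/=L; yaw=np.degrees(np.arctan2(-e[0],e[1])); ex=np.array([e[1],-e[0]])
mid=(a+b)[:2]/2; c=mid+ex*.15
print('L',L,'yaw',yaw,'centre',c)
f=lambda p:np.round([(p[:2]-c)@ex,(p[:2]-c)@e],4)
for n,uv,z in[('slotL',(300,183),.032),('slotR',(391,183),.032),('tick0',(385,165),.032),('tick6',(305,165),.032),('levtopL',(350,170),.064),('levtopR',(368,170),.064),('levtopfrontL',(354,203),.064),('levR',(366,203),.064),('pot',(231,190),.064)]: print(n,f(onz(cp,uv,z)))
print('off',c-ex*.12-e*.095,'tcp',f(v))
g=cv2.imread('pics/w1.png'); cv2.imwrite('pics/w1c.png',cv2.resize(g[150:215,280:410],None,fx=6,fy=6,interpolation=cv2.INTER_CUBIC))
E
```

```text
L 0.3942190921369347 yaw 19.712826771497436 centre [ 0.70976273 -0.01646198]
slotL [-0.1226 -0.0034]
slotR [-0.1229 -0.1027]
tick0 [-0.1029 -0.0948]
tick6 [-0.1027 -0.0094]
levtopL [-0.1007 -0.0547]
levtopR [-0.1007 -0.072 ]
levtopfrontL [-0.1344 -0.0596]
levR [-0.1344 -0.0715]
pot [-0.1204  0.0618]
off [ 0.6288394  -0.14637123] tcp [-0.1209 -0.0302]
```

View pics/w1c.png

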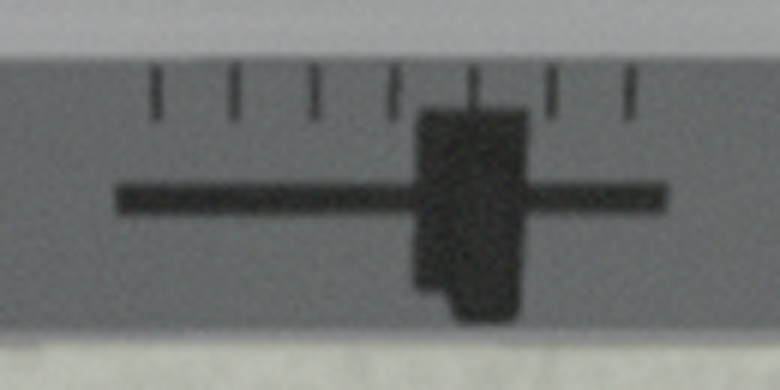

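The lever sits at the second tick and the TCP is on the slot line. I'll lower the shut fingers to about 14 mm above the console.

Request:
send_rows(linear=[[0, 0, 0.035], [0, 0, 0.035], [0, 0, 0.035], [0, 0, 0.025], [0, 0, 0.014], [0, 0, 0], [0, 0, 0]], twist=[[0, 0, 0], [0, 0, 0], [0, 0, 0], [0, 0, 0], [0, 0, 0], [0, 0, 0], [0, 0, 0]], gripper=[0, 0, 0, 0, 0, 0, 0])

```text
time: 2.78
ee_pos: [0.6068, -0.0864, 0.0627]
tcp_rot: [180.0, -0.1, 19.4]
wrist_force: [-0.3, 0.6, 0.1]
opening: 0.0001
grasp_force: 0.0
```

Request:
send_rows(linear=[[0, 0.003, 0], [0, 0.003, 0], [0, 0.001, 0], [0, 0.001, 0]], twist=[[0, 0, 0], [0, 0, 0], [0, 0, 0], [0, 0, 0]], gripper=[0, 0, 0, 0])

```text
time: 3.28
ee_pos: [0.6089, -0.0938, 0.0613]
tcp_rot: [-180.0, 0.0, 19.4]
wrist_force: [-0.3, 0.2, -0.2]
opening: -0.0001
grasp_force: 0.0
```

Request:
send_rows(linear=[[0, 0.002, 0], [0, 0.002, 0], [0, 0.002, 0], [0, 0, 0]], twist=[[0, 0, 0], [0, 0, 0], [0, 0, 0], [0, 0, 0]], gripper=[0, 0, 0, 0])

```text
time: 3.78
ee_pos: [0.6109, -0.0995, 0.0613]
tcp_rot: [180.0, 0.0, 19.4]
wrist_force: [0.1, 0.4, 0.5]
opening: -0.0001
grasp_force: 0.0
```

Request:
send_rows(linear=[[0, 0.002, 0], [0, 0.002, 0], [0, 0.002, 0], [0, 0, 0]], twist=[[0, 0, 0], [0, 0, 0], [0, 0, 0], [0, 0, 0]], gripper=[0, 0, 0, 0])

```text
time: 4.28
ee_pos: [0.6128, -0.1049, 0.0613]
tcp_rot: [-180.0, 0.0, 19.4]
wrist_force: [-0.6, 1.6, -0.0]
opening: 0.0001
grasp_force: 0.8
```

Request:
send_rows(linear=[[0, 0.002, 0], [0, 0.002, 0], [0, 0, 0]], twist=[[0, 0, 0], [0, 0, 0], [0, 0, 0]], gripper=[0, 0, 0])

```text
time: 4.65
ee_pos: [0.6143, -0.1092, 0.0613]
tcp_rot: [180.0, -0.0, 19.4]
wrist_force: [0.0, 0.2, -0.2]
opening: -0.0
grasp_force: 0.0
```

Request:
send_rows(linear=[[0, 0.002, 0], [0, 0.002, 0], [0, 0, 0]], twist=[[0, 0, 0], [0, 0, 0], [0, 0, 0]], gripper=[0, 0, 0])

```text
time: 5.03
ee_pos: [0.6156, -0.1127, 0.0613]
tcp_rot: [180.0, -0.0, 19.4]
wrist_force: [0.2, 0.5, 0.5]
opening: -0.0
grasp_force: 0.0
```

Request:
send_rows(linear=[[0, 0.002, 0], [0, 0.002, 0], [0, 0, 0]], twist=[[0, 0, 0], [0, 0, 0], [0, 0, 0]], gripper=[0, 0, 0])

```text
time: 5.4
ee_pos: [0.6167, -0.1159, 0.0613]
tcp_rot: [-179.9, 0.0, 19.5]
wrist_force: [-1.8, 3.4, 1.1]
opening: -0.0
grasp_force: 1.6
```

Request:
send_rows(linear=[[0, 0.002, 0], [0, 0.002, 0], [0, 0, 0]], twist=[[0, 0, 0], [0, 0, 0], [0, 0, 0]], gripper=[0, 0, 0])

```text
time: 5.78
ee_pos: [0.6184, -0.1207, 0.0613]
tcp_rot: [179.9, -0.0, 19.4]
wrist_force: [-0.5, -0.5, 0.0]
opening: -0.0001
grasp_force: 0.0
```

Request:
send_rows(linear=[[0, 0.002, 0], [0, 0.001, 0], [0, 0, 0]], twist=[[0, 0, 0], [0, 0, 0], [0, 0, 0]], gripper=[0, 0, 0])

```text
time: 6.15
ee_pos: [0.6192, -0.1231, 0.0613]
tcp_rot: [180.0, 0.0, 19.4]
wrist_force: [-0.0, -0.3, -0.1]
opening: 0.0002
grasp_force: 0.0
```

```bash
python3 - <<'E'
from h import *
o=bot.get_obs(); print({k:np.round(o[k],4) for k in('time','ee_pos','wrist_force','grasp_force')})
g=camera('wrist'); save('w2',cv2.resize(g[100:300,200:440],None,fx=3,fy=3,interpolation=cv2.INTER_CUBIC))
E
```

```text
{'time': np.float64(6.15), 'ee_pos': array([ 0.6192, -0.1231,  0.0613]), 'wrist_force': array([-0.0201, -0.3053, -0.0844]), 'grasp_force': np.float64(0.0)}
```

View pics/w2.png

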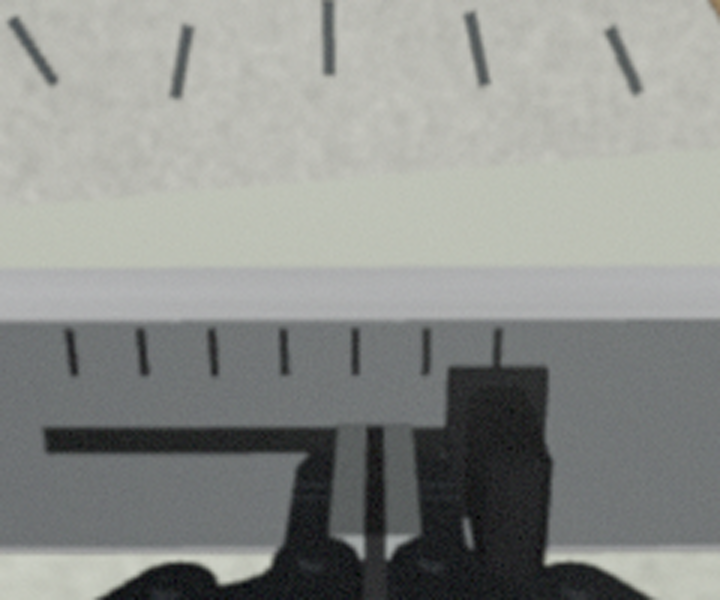

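The lever is at the off tick (crop x≈498) and the fingers are just left of it. I'll press lightly to feel the stop.

Request:
send_rows(linear=[[0, 0.001, 0], [0, 0.001, 0], [0, 0.001, 0], [0, 0, 0]], twist=[[0, 0, 0], [0, 0, 0], [0, 0, 0], [0, 0, 0]], gripper=[0, 0, 0, 0])

```text
time: 6.7
ee_pos: [0.6202, -0.1258, 0.0613]
tcp_rot: [180.0, -0.0, 19.4]
wrist_force: [0.4, -0.2, -0.3]
opening: -0.0001
grasp_force: 0.0
```

Request:
send_rows(linear=[[0, 0.001, 0], [0, 0, 0]], twist=[[0, 0, 0], [0, 0, 0]], gripper=[0, 0])

```text
time: 6.95
ee_pos: [0.6205, -0.1267, 0.0613]
tcp_rot: [180.0, -0.0, 19.4]
wrist_force: [0.6, -0.2, -0.4]
opening: 0.0002
grasp_force: 0.0
```

Request:
send_rows(linear=[[0, 0.001, 0], [0, 0, 0]], twist=[[0, 0, 0], [0, 0, 0]], gripper=[0, 0])

```text
time: 7.2
ee_pos: [0.6208, -0.1274, 0.0613]
tcp_rot: [-180.0, 0.0, 19.4]
wrist_force: [-0.2, 2.3, 0.6]
opening: 0.0001
grasp_force: 0.9
```

Request:
send_rows(linear=[[0, 0.0007, 0], [0, 0, 0]], twist=[[0, 0, 0], [0, 0, 0]], gripper=[0, 0])

```text
time: 7.45
ee_pos: [0.6209, -0.1276, 0.0613]
tcp_rot: [-179.9, 0.0, 19.5]
wrist_force: [-2.2, 4.4, 0.8]
opening: 0.0002
grasp_force: 2.7
```

The off stop is felt at 4.9 N. Now I'll back off, lift over the lever and come down on its off side.

Request:
send_rows(linear=[[0, -0.005, 0], [0, 0, -0.02], [0, 0, -0.02], [0, 0.018, 0], [0, 0.02, 0], [0, 0.018, 0], [0, 0, 0], [0, 0, 0]], twist=[[0, 0, 0], [0, 0, 0], [0, 0, 0], [0, 0, 0], [0, 0, 0], [0, 0, 0], [0, 0, 0], [0, 0, 0]], gripper=[0, 0, 0, 0, 0, 0, 0, 0])

```text
time: 8.45
ee_pos: [0.6378, -0.1764, 0.1007]
tcp_rot: [-180.0, 0.0, 19.4]
wrist_force: [-0.0, 0.6, -0.5]
opening: -0.0
grasp_force: 0.0
```

Request:
send_rows(linear=[[0, 0, 0.02], [0, 0, 0.015], [0, 0, 0.005], [0, 0, 0], [0, 0, 0]], twist=[[0, 0, 0], [0, 0, 0], [0, 0, 0], [0, 0, 0], [0, 0, 0]], gripper=[0, 0, 0, 0, 0])

```text
time: 9.07
ee_pos: [0.6383, -0.1764, 0.0619]
tcp_rot: [180.0, -0.0, 19.4]
wrist_force: [0.4, 0.3, -0.1]
opening: 0.0
grasp_force: 0.0
```

Request:
send_rows(linear=[[0, -0.003, 0], [0, -0.003, 0], [0, -0.002, 0], [0, -0.001, 0], [0, 0, 0]], twist=[[0, 0, 0], [0, 0, 0], [0, 0, 0], [0, 0, 0], [0, 0, 0]], gripper=[0, 0, 0, 0, 0])

```text
time: 9.7
ee_pos: [0.635, -0.1678, 0.0613]
tcp_rot: [-180.0, -0.0, 19.4]
wrist_force: [0.7, -0.7, 1.1]
opening: 0.0001
grasp_force: 0.0
```

Request:
send_rows(linear=[[0, -0.001, 0], [0, -0.001, 0], [0, -0.001, 0], [0, 0, 0]], twist=[[0, 0, 0], [0, 0, 0], [0, 0, 0], [0, 0, 0]], gripper=[0, 0, 0, 0])

```text
time: 10.2
ee_pos: [0.634, -0.165, 0.0613]
tcp_rot: [180.0, -0.0, 19.4]
wrist_force: [0.1, -1.3, 0.2]
opening: 0.0002
grasp_force: 0.0
```

Request:
send_rows(linear=[[0, -0.001, 0], [0, -0.001, 0], [0, 0, 0]], twist=[[0, 0, 0], [0, 0, 0], [0, 0, 0]], gripper=[0, 0, 0])

```text
time: 10.58
ee_pos: [0.6337, -0.1641, 0.0614]
tcp_rot: [179.9, -0.0, 19.4]
wrist_force: [1.0, -5.2, -0.9]
opening: -0.0001
grasp_force: 2.9
```

Request:
send_rows(linear=[[0, -0.001, 0], [0, -0.001, 0], [0, 0, 0]], twist=[[0, 0, 0], [0, 0, 0], [0, 0, 0]], gripper=[0, 0, 0])

```text
time: 10.95
ee_pos: [0.6329, -0.1618, 0.0613]
tcp_rot: [179.9, -0.0, 19.4]
wrist_force: [1.2, -3.8, -0.5]
opening: -0.0001
grasp_force: 1.9
```

Request:
send_rows(linear=[[0, -0.001, 0], [0, -0.001, 0], [0, 0, 0]], twist=[[0, 0, 0], [0, 0, 0], [0, 0, 0]], gripper=[0, 0, 0])

```text
time: 11.32
ee_pos: [0.6319, -0.1589, 0.0613]
tcp_rot: [-180.0, 0.0, 19.5]
wrist_force: [-0.3, -0.8, 0.5]
opening: 0.0003
grasp_force: 0.3
```

Request:
send_rows(linear=[[0, -0.001, 0], [0, -0.001, 0], [0, 0, 0]], twist=[[0, 0, 0], [0, 0, 0], [0, 0, 0]], gripper=[0, 0, 0])

```text
time: 11.7
ee_pos: [0.6313, -0.1571, 0.0613]
tcp_rot: [-180.0, -0.0, 19.5]
wrist_force: [0.6, 0.5, -0.4]
opening: -0.0004
grasp_force: 0.0
```

Request:
send_rows(linear=[[0, -0.001, 0], [0, -0.001, 0], [0, 0, 0]], twist=[[0, 0, 0], [0, 0, 0], [0, 0, 0]], gripper=[0, 0, 0])

```text
time: 12.08
ee_pos: [0.6307, -0.1555, 0.0613]
tcp_rot: [-180.0, 0.0, 19.4]
wrist_force: [-0.2, 0.6, -0.6]
opening: -0.0002
grasp_force: 0.0
```

Request:
send_rows(linear=[[0, -0.001, 0], [0, -0.001, 0], [0, 0, 0]], twist=[[0, 0, 0], [0, 0, 0], [0, 0, 0]], gripper=[0, 0, 0])

```text
time: 12.45
ee_pos: [0.63, -0.1536, 0.0613]
tcp_rot: [-180.0, -0.0, 19.4]
wrist_force: [-0.4, -0.4, -1.0]
opening: 0.0002
grasp_force: 0.0
```

Request:
send_rows(linear=[[0, -0.001, 0], [0, -0.001, 0], [0, 0, 0]], twist=[[0, 0, 0], [0, 0, 0], [0, 0, 0]], gripper=[0, 0, 0])

```text
time: 12.82
ee_pos: [0.6294, -0.1517, 0.0613]
tcp_rot: [-180.0, -0.0, 19.4]
wrist_force: [0.6, 0.2, 0.8]
opening: 0.0001
grasp_force: 0.0
```

Request:
send_rows(linear=[[0, -0.001, 0], [0, -0.001, 0], [0, 0, 0]], twist=[[0, 0, 0], [0, 0, 0], [0, 0, 0]], gripper=[0, 0, 0])

```text
time: 13.2
ee_pos: [0.6289, -0.1505, 0.0613]
tcp_rot: [179.9, -0.0, 19.4]
wrist_force: [1.3, -4.4, -1.0]
opening: 0.0005
grasp_force: 2.5
```

Click 1 is done, and the lever is now loaded in detent 1.

Request:
send_rows(linear=[[0, -0.001, 0], [0, -0.001, 0], [0, 0, 0]], twist=[[0, 0, 0], [0, 0, 0], [0, 0, 0]], gripper=[0, 0, 0])

```text
time: 13.58
ee_pos: [0.6281, -0.1483, 0.0614]
tcp_rot: [180.0, -0.0, 19.4]
wrist_force: [1.0, -3.5, -0.8]
opening: -0.0002
grasp_force: 1.8
```

Request:
send_rows(linear=[[0, -0.001, 0], [0, -0.001, 0], [0, 0, 0]], twist=[[0, 0, 0], [0, 0, 0], [0, 0, 0]], gripper=[0, 0, 0])

```text
time: 13.95
ee_pos: [0.6272, -0.1457, 0.0613]
tcp_rot: [-180.0, 0.0, 19.5]
wrist_force: [0.1, -0.9, 0.2]
opening: -0.0002
grasp_force: 0.3
```

Request:
send_rows(linear=[[0, -0.001, 0], [0, -0.001, 0], [0, 0, 0]], twist=[[0, 0, 0], [0, 0, 0], [0, 0, 0]], gripper=[0, 0, 0])

```text
time: 14.32
ee_pos: [0.6266, -0.1439, 0.0612]
tcp_rot: [-180.0, 0.0, 19.4]
wrist_force: [0.0, -0.3, -0.0]
opening: 0.0002
grasp_force: 0.0
```

Request:
send_rows(linear=[[0, -0.001, 0], [0, -0.001, 0], [0, 0, 0]], twist=[[0, 0, 0], [0, 0, 0], [0, 0, 0]], gripper=[0, 0, 0])

```text
time: 14.7
ee_pos: [0.626, -0.1422, 0.0613]
tcp_rot: [-180.0, 0.0, 19.4]
wrist_force: [-0.2, -1.0, -0.5]
opening: -0.0002
grasp_force: 0.0
```

Request:
send_rows(linear=[[0, -0.001, 0], [0, -0.001, 0], [0, 0, 0]], twist=[[0, 0, 0], [0, 0, 0], [0, 0, 0]], gripper=[0, 0, 0])

```text
time: 15.08
ee_pos: [0.6254, -0.1404, 0.0613]
tcp_rot: [-180.0, -0.0, 19.4]
wrist_force: [-0.3, -0.3, -0.3]
opening: -0.0004
grasp_force: 0.0
```

Request:
send_rows(linear=[[0, -0.001, 0], [0, -0.001, 0], [0, 0, 0]], twist=[[0, 0, 0], [0, 0, 0], [0, 0, 0]], gripper=[0, 0, 0])

```text
time: 15.45
ee_pos: [0.6247, -0.1386, 0.0613]
tcp_rot: [-180.0, 0.0, 19.4]
wrist_force: [0.6, -0.5, -0.4]
opening: -0.0002
grasp_force: 0.0
```

Click 2 is done. Now the third.

Request:
send_rows(linear=[[0, -0.001, 0], [0, -0.001, 0], [0, 0, 0]], twist=[[0, 0, 0], [0, 0, 0], [0, 0, 0]], gripper=[0, 0, 0])

```text
time: 15.82
ee_pos: [0.6243, -0.1374, 0.0614]
tcp_rot: [179.9, -0.0, 19.4]
wrist_force: [2.0, -4.4, -1.1]
opening: 0.0
grasp_force: 2.4
```

Request:
send_rows(linear=[[0, -0.001, 0], [0, -0.001, 0], [0, 0, 0]], twist=[[0, 0, 0], [0, 0, 0], [0, 0, 0]], gripper=[0, 0, 0])

```text
time: 16.2
ee_pos: [0.6235, -0.1352, 0.0613]
tcp_rot: [180.0, -0.0, 19.4]
wrist_force: [1.5, -2.6, -1.6]
opening: 0.0001
grasp_force: 1.8
```

Request:
send_rows(linear=[[0, -0.001, 0], [0, 0, 0]], twist=[[0, 0, 0], [0, 0, 0]], gripper=[0, 0])

```text
time: 16.45
ee_pos: [0.623, -0.1337, 0.0613]
tcp_rot: [-180.0, 0.0, 19.4]
wrist_force: [1.0, -0.8, -0.2]
opening: 0.0003
grasp_force: 0.9
```

Request:
send_rows(linear=[[0, -0.001, 0], [0, 0, 0]], twist=[[0, 0, 0], [0, 0, 0]], gripper=[0, 0])

```text
time: 16.7
ee_pos: [0.6226, -0.1326, 0.0613]
tcp_rot: [-180.0, 0.0, 19.4]
wrist_force: [0.2, -0.1, 1.0]
opening: -0.0001
grasp_force: 0.2
```

Request:
send_rows(linear=[[0, -0.001, 0], [0, 0, 0]], twist=[[0, 0, 0], [0, 0, 0]], gripper=[0, 0])

```text
time: 16.95
ee_pos: [0.6223, -0.1318, 0.0613]
tcp_rot: [-180.0, 0.0, 19.4]
wrist_force: [-0.2, -0.4, -0.1]
opening: -0.0001
grasp_force: 0.1
```

```bash
python3 - <<'E'
from h import *
g=camera('wrist'); save('w3',cv2.resize(g[100:300,200:440],None,fx=3,fy=3,interpolation=cv2.INTER_CUBIC))
E
```

```text
(no output)
```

View pics/w3.png

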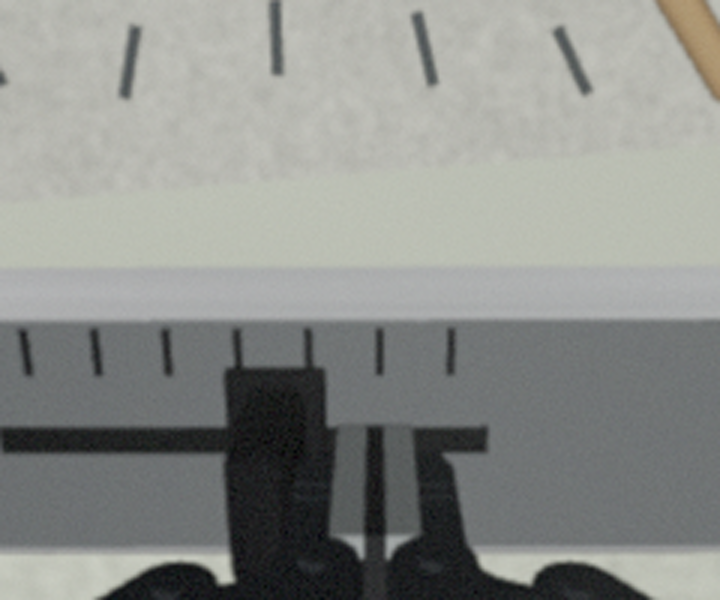

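The lever skirt is centred at crop x≈276, half way between ticks 2 (308) and 3 (237). It is right at the tipping point, so I'll ease on a little.

Request:
send_rows(linear=[[0, -0.001, 0], [0, 0, 0]], twist=[[0, 0, 0], [0, 0, 0]], gripper=[0, 0])

```text
time: 17.25
ee_pos: [0.622, -0.1309, 0.0612]
tcp_rot: [-180.0, 0.0, 19.4]
wrist_force: [-0.3, 0.1, 0.1]
opening: -0.0002
grasp_force: 0.0
```

Request:
send_rows(linear=[[0, -0.001, 0], [0, 0, 0], [0, 0, 0]], twist=[[0, 0, 0], [0, 0, 0], [0, 0, 0]], gripper=[0, 0, 0])

```text
time: 17.62
ee_pos: [0.6217, -0.1301, 0.0613]
tcp_rot: [-180.0, -0.0, 19.4]
wrist_force: [0.0, -0.1, -0.1]
opening: 0.0004
grasp_force: 0.0
```

```bash
python3 - <<'E'
from h import *
g=camera('wrist'); save('w4',cv2.resize(g[100:300,200:440],None,fx=3,fy=3,interpolation=cv2.INTER_CUBIC))
E
```

```text
(no output)
```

View pics/w4.png

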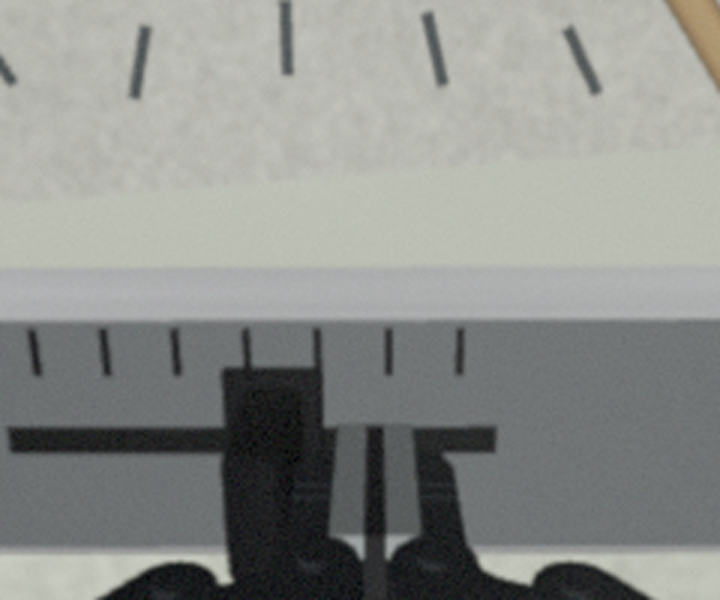

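Skirt centre is at 272 against tick 3 at 247, so the lever is past the tipping point at about 37 mm and sliding in. I'll let time pass and measure the skirt numerically.

Request:
send_rows(linear=[[0, 0, 0], [0, 0, 0], [0, 0, 0], [0, 0, 0]], twist=[[0, 0, 0], [0, 0, 0], [0, 0, 0], [0, 0, 0]], gripper=[0, 0, 0, 0])

```text
time: 18.18
ee_pos: [0.6217, -0.1301, 0.0613]
tcp_rot: [-180.0, 0.0, 19.4]
wrist_force: [0.3, -0.2, 0.0]
opening: 0.0002
grasp_force: 0.0
```

```bash
cat > m.py <<'E'
from h import *
def meas(g):
    s=cv2.resize(cv2.cvtColor(g,cv2.COLOR_RGB2GRAY)[100:300,200:440],None,fx=3,fy=3,interpolation=cv2.INTER_CUBIC)
    runs=lambda r,t:[(int(a[0]),int(a[-1])) for a in np.split(x:=np.where(s[r-6:r+6].mean(0)<t)[0],np.where(np.diff(x)>1)[0]+1) if len(a)]
    print('ticks',runs(348,85),'skirt',runs(392,65))
if __name__=='__main__': meas(camera('wrist')); o=bot.get_obs(); print(o['time'],o['ee_pos'].round(4),o['wrist_force'].round(1))
E
python3 m.py; python3 -c "
from m import *
g=cv2.imread('pics/w4.png'); g=cv2.resize(g,(240,200),interpolation=cv2.INTER_AREA); f=np.full((400,640,3),255,np.uint8); f[100:300,200:440]=g; meas(f)"
```

```text
File "m.py", line 4
    runs=lambda r,t:[(int(a[0]),int(a[-1])) for a in np.split(x:=np.where(s[r-6:r+6].mean(0)<t)[0],np.where(np.diff(x)>1)[0]+1) if len(a)]
                                                              ^^^^^^^^^^^^^^^^^^^^^^^^^^^^^^^^^^^^
SyntaxError: assignment expression cannot be used in a comprehension iterable expression
Traceback (most recent call last):
  File "m.py", line 4
    runs=lambda r,t:[(int(a[0]),int(a[-1])) for a in np.split(x:=np.where(s[r-6:r+6].mean(0)<t)[0],np.where(np.diff(x)>1)[0]+1) if len(a)]
                                                              ^^^^^^^^^^^^^^^^^^^^^^^^^^^^^^^^^^^^
SyntaxError: assignment expression cannot be used in a comprehension iterable expression
```

```bash
cat > m.py <<'E'
from h import *
def meas(g):
    s=cv2.resize(cv2.cvtColor(g,cv2.COLOR_RGB2GRAY)[100:300,200:440],None,fx=3,fy=3,interpolation=cv2.INTER_CUBIC)
    def runs(r,t):
        x=np.where(s[r-6:r+6].mean(0)<t)[0]
        return [(int(a[0]),int(a[-1])) for a in np.split(x,np.where(np.diff(x)>1)[0]+1) if len(a)]
    print('ticks',runs(348,75),'skirt',runs(385,65))
if __name__=='__main__': meas(camera('wrist')); o=bot.get_obs(); print(o['time'],o['ee_pos'].round(4),o['wrist_force'].round(1))
E
python3 m.py; python3 -c "
from m import *
for n in('w2','w3','w4'):
    g=cv2.imread('pics/'+n+'.png'); g=cv2.resize(g,(240,200),interpolation=cv2.INTER_AREA); f=np.full((400,640,3),255,np.uint8); f[100:300,200:440]=g; meas(f)"
```

```text
ticks [(29, 37), (101, 107), (172, 178), (242, 249), (314, 320), (385, 391), (456, 462)] skirt [(223, 321)]
18.225 [ 0.6218 -0.1301  0.0613] [-0.3  0.4 -0.1]
ticks [(68, 74), (139, 145), (209, 216), (281, 286), (352, 357), (423, 429), (494, 500)] skirt [(448, 546)]
ticks [(21, 29), (92, 99), (163, 169), (234, 240), (305, 311), (377, 382), (448, 454)] skirt [(225, 324)]
ticks [(30, 37), (101, 108), (172, 178), (243, 249), (314, 320), (386, 391), (457, 462)] skirt [(223, 321)]
```

The lever stays at about 36.9 mm with no force, so it sits in a friction dead zone near the crest. I'll ease on 1 mm at a time, measuring each step.

Request:
send_rows(linear=[[0, -0.001, 0], [0, 0, 0]], twist=[[0, 0, 0], [0, 0, 0]], gripper=[0, 0])

```text
time: 18.48
ee_pos: [0.6214, -0.1291, 0.0613]
tcp_rot: [-180.0, 0.0, 19.4]
wrist_force: [0.6, 1.0, 0.8]
opening: 0.0
grasp_force: 0.0
```

```bash
python3 m.py
```

```text
ticks [(35, 42), (106, 113), (177, 184), (248, 254), (320, 325), (391, 397), (462, 468)] skirt [(203, 301)]
18.525 [ 0.6214 -0.1291  0.0613] [-0.1 -0.4  0.7]
```

It has snapped in: skirt centre 252 against tick 3 at 251. I'll back away and lift clear.

Request:
send_rows(linear=[[0, 0.005, 0], [0, 0.005, 0], [0, 0, -0.02], [0, 0, -0.04], [0, 0, -0.05], [0, 0, -0.03], [0, 0, 0], [0, 0, 0]], twist=[[0, 0, 0], [0, 0, 0], [0, 0, 0], [0, 0, 0], [0, 0, 0], [0, 0, 0], [0, 0, 0], [0, 0, 0]], gripper=[0, 0, 0, 0, 0, 0, 0, 0])

```text
time: 19.52
ee_pos: [0.6246, -0.1386, 0.2013]
tcp_rot: [-180.0, 0.0, 19.4]
wrist_force: [0.1, -0.4, -1.4]
opening: -0.0
grasp_force: 0.0
```

```bash
python3 - <<'E'
from h import *
g=camera('wrist'); save('w5',g); print(bot.get_obs()['time'])
E
```

```text
19.575
```

View pics/w5.png

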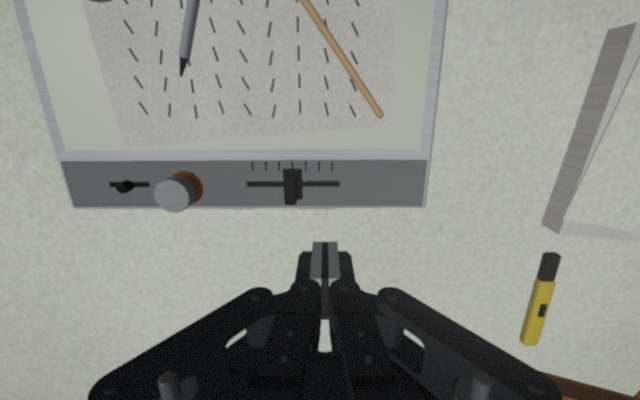

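The lever at (292,185) stands on the middle tick (slot 247–339, ticks 252–333), which is the third click. The pot, stub, pen, brush and cutter are undisturbed and the gripper is clear.

```bash
python3 -c "
from workcell import ticket
print(ticket.job_done())"
```

```text
the job is handed in; nothing more can be done
None
```

I pushed the brightness lever back until I felt the off stop, then on by three clicks. It was resting in the third click when I handed the job in at about 20 s, and the last close view showed the pot, stub, pen, brush and cutter still in place.

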